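# Bells back to their own clocks

## Robot

A 6-joint arm with a two-finger parallel gripper is mounted at the origin on the work surface. World frame = base frame: x ahead of the robot, y to its left, z up, the work surface at z = 0. Lengths are in m, angles in rad, forces in N, time in s.
With the tool pointing down it reaches from about 0.35 to 0.85 m from the base axis. Payload 8.1 kg.
Tool frame: the origin (TCP) lies at the very end of the fingers, on their centre line; the grasp point (between the pads) lies 19 mm behind it (robot.pinch_z is the distance from the TCP to the grasp point, in m); y points along the fingers, x is the direction in which the jaws open and shut, and the axes are right-handed (so a half turn about y gives the same grasp; the last joint's range is limited). The gripper opens to 93 mm and grips with 3 to 60 N. Pads are 15 mm wide; open, the fingers measure 128 mm over their backs; the gripper's body (75 mm by 188 mm) begins 65 mm behind the grasp point.
Start: joints at [-1.309, 0.13, 1.488, -0, 1.523, -0.085], TCP at [0.204, -0.564, 0.219] pointing down, gripper open.
Joint ranges: [-2.96, 2.96], [-0.89, 2.26], [0.02, 2.5], [-1.34, 4.48], [0, 2.73], [-2.66, 2.66]. Speed limits (rad/s): [2.39, 2.39, 2.79, 3.14, 3.14, 3.14].

## Interface

Orientations are given as a rotation vector (axis times angle).
In Python, from plant import robot gives the robot as it stands.
- The arm moves only by the shell command python3 -m inch 'ROWS' [FORCE]. ROWS is JSON, a list of rows, each a list of 5 numbers: the closure, from -1 (fully open) to 1 (shut), then the shift along the world's x, y, z in m, then the turn about the world's z in rad. A call has 1 to 8 rows; each row is the pose to reach, as a shift and turn from the pose measured when the call began; what a row does not reach only later rows make up. A row lasts 1/8 s, in which the tool goes at most 62.5 mm and 10.7 degrees, less where a joint would pass 70% of its speed; a pose out of reach is approached as far as the arm can. A call with a gripper value outside its range is refused whole. The fingers move at their own pace and stop on an object; FORCE is the grip in N (left out, the last holds). Time passes only in rows, so rows that repeat a pose let the fingers close. It gives the time, the measured TCP pose, the force and the opening at its end, in the units of the state.
- robot.read_state(): the state, without advancing time (a new reading comes with each control period).
- robot.read_camera(name): name is "scene" or "top"; returns a dict with "color" (420x560x3 uint8, red, green, blue), "mtx" (3x3 intrinsics, pixels), "dist_coeffs" ([k1, k2, p1, p2, k3] as OpenCV has them; the pictures are not rectified), "R" (3x3) and "t" (3): a world point X has camera coordinates R X + t. Camera axes: x right, y down, z forward; pixel columns grow to the right and rows downward; lengths in m; the calibration is good to about 2 mm. A picture is of the moment at which its call begins. There is no depth.
- robot.close_job(): hands the job in, once; it reports no verdict.
The state is a dict: "t": time; "q": joint angles; "dq": joint speeds; "joint_torque": joint torques, N m; "tool_pos": TCP position; "orientation": TCP orientation; "force": force on the tool from outside, world axes, zero at the start; "wrist_torque": the same for the moment, N m; "opening": finger opening in m.
Only numpy, scipy, OpenCV 4.12 (cv2) and the standard library are available. Lean on these libraries where they do the work, as an engineer would, in place of code of your own. Each camera call takes 0.05 s, during which the arm holds its last target. There are 200 camera calls.

## Task

The four polished clock bells have been put back in the wrong job trays. Give each clock its own bell: the largest belongs with the arched dial, the second largest with the square dial, the third with the eight-sided dial and the smallest with the round dial, each standing mouth down in the middle of its tray's felt disc; the empty felt pad is there for parking. Set the bells down gently without dropping or tipping them, never let one bell touch another, and leave the oil can standing where it is.

Things in the scene. Friction and masses are not known exactly. Their poses are not given: they have to be found in the camera images.
- bell_76: The largest of the four brass bell domes, standing mouth down: mouth 76 mm in diameter, dome 42 mm high, and on its crown a plain round steel fixing nut 14 mm in diameter and 22 mm tall, coaxial (nut from 42 to 64 mm above the mouth): lift it by the nut. About 220 g. Origin: centre of the mouth (underside); z up along the axis.
- bell_64: The second largest of the four brass bell domes, standing mouth down: mouth 64 mm in diameter, dome 36 mm high, and on its crown a plain round steel fixing nut 14 mm in diameter and 22 mm tall, coaxial (nut from 36 to 58 mm above the mouth): lift it by the nut. About 150 g. Origin: centre of the mouth (underside); z up along the axis.
- bell_52: The third largest of the four brass bell domes, standing mouth down: mouth 52 mm in diameter, dome 30 mm high, and on its crown a plain round steel fixing nut 14 mm in diameter and 22 mm tall, coaxial (nut from 30 to 52 mm above the mouth): lift it by the nut. About 100 g. Origin: centre of the mouth (underside); z up along the axis.
- bell_40: The smallest of the four brass bell domes, standing mouth down: mouth 40 mm in diameter, dome 25 mm high, and on its crown a plain round steel fixing nut 14 mm in diameter and 22 mm tall, coaxial (nut from 25 to 47 mm above the mouth): lift it by the nut. About 60 g. Origin: centre of the mouth (underside); z up along the axis.
- tray_arched: Fixed wooden tray, 239 x 114 mm, rim 18 mm high: the one whose dial is arched (88 mm square with a narrower round arch on its far edge). Origin: on the bench under the centre of the bell's place, a 104 mm square compartment with a grey felt disc 98 mm wide, felt top 8 mm up. White dial lies flat (top 13 mm up) in the other compartment, centred 117 mm along +x, away from the robot. Any bell fits.
- tray_square: Fixed wooden tray, 239 x 114 mm, rim 18 mm high: the one whose dial is plain square, 98 mm. Origin: on the bench under the centre of the bell's place, a 104 mm square compartment with a grey felt disc 98 mm wide, felt top 8 mm up. White dial lies flat (top 13 mm up) in the other compartment, centred 117 mm along +x, away from the robot. Any bell fits.
- tray_octagon: Fixed wooden tray, 239 x 114 mm, rim 18 mm high: the one whose dial is eight-sided, 100 mm across the flats. Origin: on the bench under the centre of the bell's place, a 104 mm square compartment with a grey felt disc 98 mm wide, felt top 8 mm up. White dial lies flat (top 13 mm up) in the other compartment, centred 117 mm along +x, away from the robot. Any bell fits.
- tray_round: Fixed wooden tray, 239 x 114 mm, rim 18 mm high: the one whose dial is round, 99 mm. Origin: on the bench under the centre of the bell's place, a 104 mm square compartment with a grey felt disc 98 mm wide, felt top 8 mm up. White dial lies flat (top 13 mm up) in the other compartment, centred 117 mm along +x, away from the robot. Any bell fits.
- pad: Spare felt-covered board, 120 x 120 mm, fixed to the bench, empty at the start: the free spot. Origin: under its centre on the bench; felt top 8 mm above it.
- oil_can: Copper oil can, loose bystander: round base 72 mm in diameter, cone, slanting thin spout reaching 112 mm high and 27 mm out along its +x, loop handle 53 mm out along its -x. Origin: centre of its underside.
There are look-alikes about, which are no part of the job. Leave any orange, red or turquoise look-alike of the bell_64 alone.

How it is judged:
By the outcome, as a careful person would: the job done as asked, in the order asked, and still so for the second after the job is handed in, with the robot touching nothing.
It also fails if it takes over 120 s, if anything falls off the work surface, if the arm or the gripper's body presses on something with over 40 N, if the wrist force passes 120 N, or if a joint passes its speed limit or range.

## Working session

There is one attempt and no reset: what is moved stays moved. The work goes in short steps, Python scripts to look and compute and a shell command to move; the robot and the scene stay as the last step left them, time stands still between calls to the robot, and variables do not carry over. Pictures are saved under pics/ and viewed, about 12 in all and at most 16, crops included, and the job is handed in when it is done.

```bash
mkdir -p pics; ls
cat > h.py <<'E'
import cv2,numpy as np
from plant import robot
def shot(n,fn=None):
    c=robot.read_camera(n)
    if fn: cv2.imwrite('pics/'+fn,c['color'][:,:,::-1])
    return c
def ray(c,px,z):
    "pixels (N,2) -> world points on plane z"
    px=np.asarray(px,float).reshape(-1,1,2)
    u=cv2.undistortPoints(px,c['mtx'],np.array(c['dist_coeffs'],float)).reshape(-1,2)
    R=np.array(c['R']);t=np.array(c['t'])
    o=-R.T@t; d=np.c_[u,np.ones(len(u))]@R
    return o+d*((z-o[2])/d[:,2])[:,None]
def proj(c,X):
    X=np.asarray(X,float).reshape(-1,3)
    return cv2.projectPoints(X,cv2.Rodrigues(np.array(c['R']))[0],np.array(c['t'],float),c['mtx'],np.array(c['dist_coeffs'],float))[0].reshape(-1,2)
E
python3 - <<'E'
from h import *
for n in('scene','top'):
    c=shot(n,n+'0.png'); R=np.array(c['R']);print(n,-R.T@np.array(c['t']),R[2])
s=robot.read_state();print(s['tool_pos'],s['orientation'],s['opening'],s['force'],s['t'])
E
```

```text
pics
scene [1.20031651 0.37720792 0.6090444 ] [-0.75197245 -0.35464564 -0.55566528]
top [ 0.20564139 -0.01149392  1.07802929] [ 0.22756017  0.02836868 -0.9733507 ]
[ 0.20383038 -0.56377245  0.21769936] [-1.352467    0.95093631 -0.94884207] 0.09302600638106634 [0.20153875 0.03178935 1.37483208] 0.1
```

View pics/top0.png

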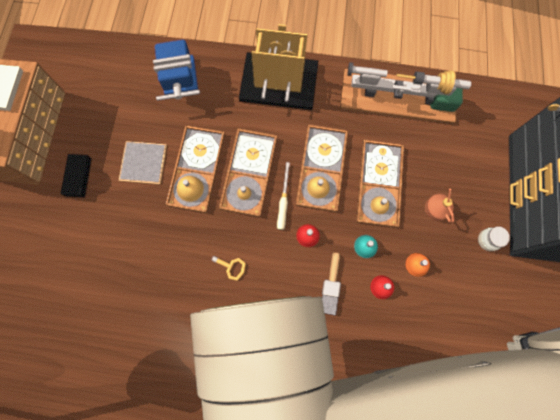

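View pics/scene0.png

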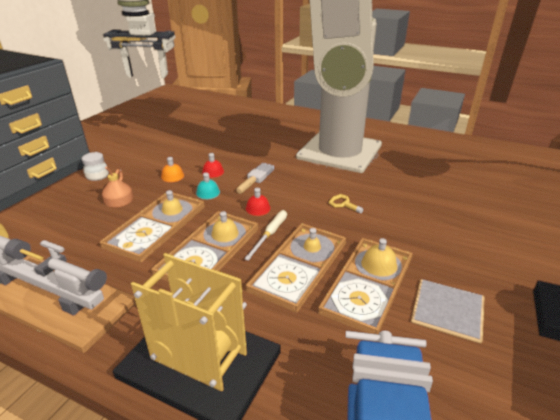

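The top view shows four trays, left to right: A with its dial at (200,150), B at (252,155), C at (325,150) and D at (382,165). The bells are at (190,187), (243,192), (318,187) and (380,205), the pad at (143,162) and the oil can at (440,206). Red, teal and orange look-alikes lie nearer the robot. Next I'll enlarge the dials and bells.

Run:
```python
from h import *
c=shot('top'); im=c['color'][:,:,::-1]
np.save('pics/top.npy',c['color'])
cv2.imwrite('pics/crop1.png',cv2.resize(im[115:230,160:415],None,fx=3.1,fy=3.1,interpolation=cv2.INTER_CUBIC))
print(ray(c,[[200,150],[252,155],[325,150],[382,165]],.013).round(3))
print(ray(c,[[190,187],[243,192],[318,187],[380,205],[143,162]],.008).round(3))
```

```text
[[ 0.609  0.252  0.013]
 [ 0.613  0.104  0.013]
 [ 0.656 -0.099  0.013]
 [ 0.633 -0.264  0.013]]
[[ 0.498  0.262  0.008]
 [ 0.504  0.113  0.008]
 [ 0.545 -0.092  0.008]
 [ 0.517 -0.267  0.008]
 [ 0.554  0.409  0.008]]
```

View pics/crop1.png

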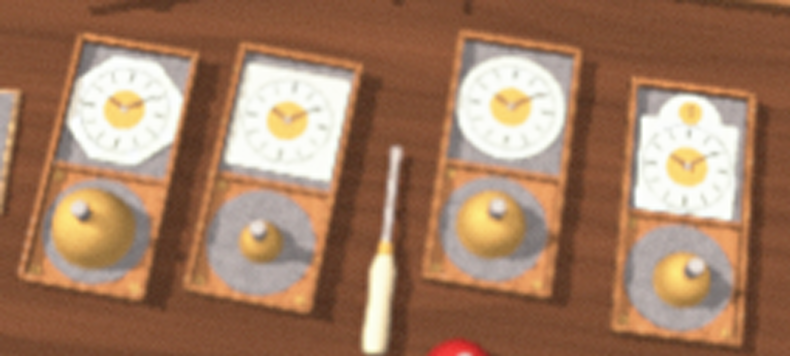

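Dials and bells, with crop pixels:

| Tray | Dial | Bell now |
|---|---|---|
| A | eight-sided (125,108) | largest, 76 (80,225) |
| B | square (288,120) | smallest, 40 (260,240) |
| C | round (510,105) | second, 64 (490,222) |
| D | arched (688,165) | third, 52 (682,278) |

So there are two swaps to make, A↔D and B↔C, using the pad. The red, teal and orange bells are look-alikes. Now I'll measure positions.

```bash
cat > m.py <<'E'
from h import *
from scipy.spatial.transform import Rotation as Ro
c=shot('top'); im=c['color']; hsv=cv2.cvtColor(im,cv2.COLOR_RGB2HSV).astype(int)
H,S,V=[hsv[...,i] for i in range(3)]
D=np.array([[.609,.252],[.613,.104],[.656,-.099],[.633,-.264]])
# trays: brighter than bench
m=((V>125)&((S<120)|(V>150))).astype(np.uint8)
m=cv2.morphologyEx(m,cv2.MORPH_CLOSE,np.ones((5,5)))
cv2.imwrite('pics/mask.png',m*255)
def rect(p,z):
    n,l,st,ce=cv2.connectedComponentsWithStats(m)
    k=l[int(p[1]),int(p[0])]
    cn=max(cv2.findContours((l==k).astype(np.uint8),cv2.RETR_EXTERNAL,cv2.CHAIN_APPROX_NONE)[0],key=len)
    w=ray(c,cn[:,0],z)[:,:2].astype(np.float32)
    return cv2.minAreaRect(w*1000)
for d in D:
    p=proj(c,[[*d,.013]])[0]; r=rect(p,.009)
    yy,xx=np.mgrid[:420,:560]
    wm=(S<45)&(V>185)&(np.hypot(xx-p[0],yy-p[1])<26)
    k=cv2.findContours(wm.astype(np.uint8),cv2.RETR_EXTERNAL,cv2.CHAIN_APPROX_NONE)[0]
    w=ray(c,max(k,key=len)[:,0],.013)[:,:2].astype(np.float32)*1000
    dr=cv2.minAreaRect(w)
    print('tray',np.round(r[0],1),np.round(r[1],1),round(r[2],1),'dial',np.round(cv2.minEnclosingCircle(w)[0],1),np.round(dr[0],1),np.round(dr[1],1),round(dr[2],1))
r=rect((143,162),.004);print('pad',r)
for nm,p,h in(('76',(186,183),.064),('40',(243,189),.047),('64',(321,183),.058),('52',(384,201),.052)):
    yy,xx=np.mgrid[:420,:560]
    near=np.hypot(xx-p[0],yy-p[1])<5
    nm_=near&(S<70)&(V>140)
    w=ray(c,[[xx[nm_].mean(),yy[nm_].mean()]],.008+h-.005)[0]
    print(nm,nm_.sum(),xx[nm_].mean().round(1),yy[nm_].mean().round(1),(w*1000).round(1))
s=robot.read_state();print(Ro.from_rotvec(s['orientation']).as_matrix().round(3))
E
python3 m.py
```

```text
tray [558.8 259.3] [117.7 244.2] 87.6 dial [606.  257.6] [608.9 252.8] [100.6 108. ] 89.5
tray [568.4 108.7] [117.4 245.4] 86.5 dial [614.6 100.7] [615.4 102.8] [ 97.7 109.3] 86.7
tray [608.6 -95.3] [118.9 244.3] 88.4 dial [657.8 -99.2] [658.9 -97.5] [100.2 104.1] 53.1
tray [ 585.7 -263.4] [244.8 118.7] 0.0 dial [ 628. -262.] [ 634.8 -263.2] [115.2  91.2] 0.2
pad ((556.127197265625, 413.4368591308594), (125.38902282714844, 124.20862579345703), 2.5070903301239014)
76 21 185.0 182.0 [494.2 262.3  67. ]
40 35 242.6 187.5 [504.1 110.9  50. ]
64 24 320.0 181.5 [544.5 -91.4  61. ]
52 35 384.5 200.2 [ 518.  -267.1   55. ]
[[ 0.34  -0.     0.94 ]
 [-0.94   0.001  0.34 ]
 [-0.001 -1.     0.   ]]
```

Jaws open mostly along world y, and the bells are 150 mm or more apart, so I'll keep this yaw. Going over bell_52 in the arched tray.

```bash
python3 -m inch '[[-1,0.03,0.028,-0.005,0],[-1,0.08,0.075,-0.02,0],[-1,0.125,0.119,-0.03,0],[-1,0.17,0.161,-0.04,0],[-1,0.214,0.203,-0.05,0],[-1,0.258,0.245,-0.06,0],[-1,0.295,0.28,-0.07,0],[-1,0.314,0.297,-0.075,0]]' 40; python3 -m inch '[[-1,0,0,0,0],[-1,0,0,0,0]]'
```

```text
t: 1.2
tool_pos: [0.5193, -0.264, 0.1419]
orientation: [-1.353, 0.95, -0.946]
force: [0.2, -0.5, -0.7]
opening: 0.0931
t: 1.45
tool_pos: [0.5188, -0.2643, 0.1418]
orientation: [-1.354, 0.95, -0.945]
force: [0.1, -0.6, -0.3]
opening: 0.0929
```

```bash
python3 -m inch '[[-1,0,-0.001,-0.02,0],[-1,-0.001,-0.003,-0.05,0],[-1,-0.001,-0.003,-0.067,0],[-1,-0.001,-0.003,-0.067,0]]'
python3 - <<'E'
from h import *
a=shot('top')['color'][140:270,310:460,::-1]; b=shot('scene')['color'][110:290,90:300,::-1]
cv2.imwrite('pics/g1.png',np.hstack([cv2.resize(a,(415,360),interpolation=2),cv2.resize(b,(385,360),interpolation=2)]))
E
```

```text
t: 1.95
tool_pos: [0.516, -0.2669, 0.0725]
orientation: [-1.354, 0.954, -0.943]
force: [-1.0, -0.2, 0.4]
opening: 0.093
```

View pics/g1.png

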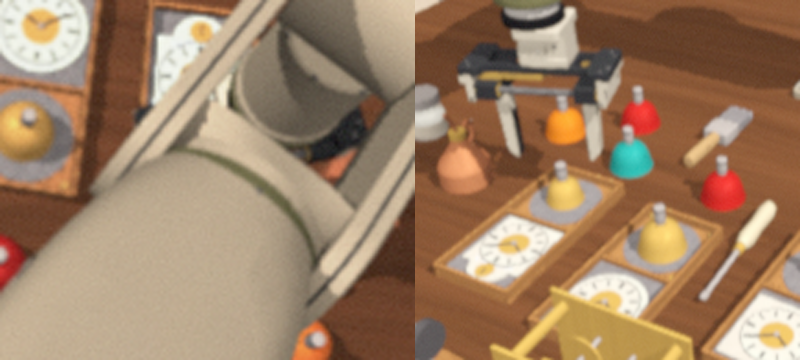

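The scene crop shows the fingertips at about (515,155) and (595,155), which is behind the bell's nut at (562,170) as seen from that camera. I'll check this numerically.

Run:
```python
from h import *
c=shot('scene')
s=robot.read_state();print(s['tool_pos'],s['t'])
print('TCP px',proj(c,[s['tool_pos']]),'bell nut top px',proj(c,[[.518,-.267,.060]]))
f=lambda x,y:(90+(x-415)*210/385,110+y/2)
print('finger mid@z.0725',ray(c,[f(555,157)],.0725),'nut',f(562,165),ray(c,[f(562,165)],.060))
```

```text
[ 0.51833631 -0.2678422   0.07582805] 2.1
TCP px [[166.45956928 186.04642119]] bell nut top px [[167.81261333 191.6026967 ]]
finger mid@z.0725 [[ 0.52350097 -0.26464716  0.0725    ]] nut (170.1818181818182, 192.5) [[ 0.51885522 -0.2591391   0.06      ]]
```

Run:
```python
from h import *
c=shot('scene'); hsv=cv2.cvtColor(c['color'],cv2.COLOR_RGB2HSV).astype(int);S,V=hsv[...,1],hsv[...,2]
yy,xx=np.mgrid[:420,:560]
for nm,X,h in(('76',(.494,.262),.064),('40',(.504,.111),.047),('64',(.5445,-.0915),.058),('52',(.518,-.267),.052)):
    p=proj(c,[[*X,.008+h-.008]])[0]
    m=(abs(xx-p[0])<7)&(abs(yy-p[1])<8)&(S<75)&(V>90)
    q=np.array([xx[m].mean(),yy[m].mean()])
    print(nm,m.sum(),p.round(1),q.round(1),(ray(c,[q],.008+h-.008)[0]*1000).round(1),xx[m].min(),xx[m].max(),yy[m].min(),yy[m].max())
for i in range(4):
    s=robot.read_state();print(s['tool_pos'],s['t'])
```

```text
76 76 [382.1 243.1] [382.2 243.4] [495.  262.5  64. ] 379 386 238 249
40 96 [312. 233.] [311.8 233.9] [507.  111.9  47. ] 305 318 228 239
64 62 [222.9 215.5] [223.2 216. ] [545.8 -89.7  58. ] 220 226 211 221
52 58 [168.3 194.4] [169.2 194.4] [ 517.4 -264.8   52. ] 166 172 190 199
[ 0.51861388 -0.26788761  0.07615103] 2.15
[ 0.51861388 -0.26788761  0.07615103] 2.15
[ 0.51861388 -0.26788761  0.07615103] 2.15
[ 0.51861388 -0.26788761  0.07615103] 2.15
```

Both views agree within 2 to 3 mm. Descending and gripping.

```bash
python3 -m inch '[[-1,0,0.002,-0.015,0],[-1,0,0.002,-0.028,0],[-1,0,0.002,-0.034,0],[-1,0,0.002,-0.034,0]]'; python3 -m inch '[[1,0,0,0,0],[1,0,0,0,0],[1,0,0,0,0],[1,0,0,0,0],[1,0,0,0,0],[1,0,0,0,0],[1,0,0,0,0]]' 25
```

```text
t: 2.65
tool_pos: [0.5179, -0.2654, 0.041]
orientation: [-1.354, 0.95, -0.946]
force: [-0.9, -0.1, 1.1]
opening: 0.0932
t: 3.52
tool_pos: [0.5179, -0.2654, 0.041]
orientation: [-1.354, 0.95, -0.946]
force: [-0.0, -0.4, 0.3]
opening: 0.0275
```

```bash
python3 -m inch '[[1,0,0,0,0],[1,0,0,0,0],[1,0,0,0,0],[1,0,0,0,0]]'; python3 -m inch '[[1,0,0,0.005,0],[1,0,0,0.02,0],[1,0,0,0.05,0],[1,0,0,0.09,0],[1,0,0,0.13,0],[1,0,0,0.155,0],[1,0,0,0.16,0],[1,0,0,0.16,0]]'
```

```text
t: 4.03
tool_pos: [0.5179, -0.2654, 0.041]
orientation: [-1.354, 0.95, -0.946]
force: [0.6, 0.0, -0.2]
opening: 0.0134
t: 5.03
tool_pos: [0.5178, -0.2653, 0.2009]
orientation: [-1.354, 0.95, -0.946]
force: [0.1, -0.2, -0.8]
opening: 0.0134
```

```bash
python3 -m inch '[[1,0,0.015,0,0],[1,0,0.045,0,0],[1,0.005,0.09,0,0],[1,0.01,0.14,0,0],[1,0.01,0.19,0,0],[1,0.015,0.24,0,0],[1,0.018,0.29,0,0],[1,0.02,0.34,0,0]]'; python3 -m inch '[[1,0.002,0.05,0,0],[1,0.005,0.1,0,0],[1,0.008,0.15,0,0],[1,0.01,0.2,0,0],[1,0.012,0.25,0,0],[1,0.014,0.29,0,0],[1,0.018,0.32,0,0],[1,0.018,0.339,0,0]]';python3 -m inch '[[1,0,0,0,0],[1,0,0,0,0],[1,0,0,0,0]]'
```

```text
t: 6.02
tool_pos: [0.5364, 0.0771, 0.1994]
orientation: [-1.355, 0.951, -0.944]
force: [-0.6, -0.8, -1.2]
opening: 0.013
t: 7.02
tool_pos: [0.5525, 0.4179, 0.1972]
orientation: [-1.359, 0.952, -0.942]
force: [-0.3, -0.6, -1.1]
opening: 0.0132
t: 7.4
tool_pos: [0.5524, 0.417, 0.1969]
orientation: [-1.359, 0.952, -0.942]
force: [-0.1, -0.7, -0.7]
opening: 0.0133
```

```bash
python3 -m inch '[[1,0.003,-0.004,-0.02,0],[1,0.003,-0.004,-0.06,0],[1,0.003,-0.004,-0.1,0],[1,0.003,-0.004,-0.125,0],[1,0.003,-0.004,-0.138,0],[1,0.003,-0.004,-0.146,0],[1,0.003,-0.004,-0.15,0],[1,0.003,-0.004,-0.15,0]]';python3 -m inch '[[1,0,0,-0.001,0],[1,0,0,-0.001,0]]'
```

```text
t: 8.4
tool_pos: [0.5559, 0.4133, 0.0477]
orientation: [-1.358, 0.952, -0.943]
force: [-0.8, 0.1, -0.8]
opening: 0.0137
t: 8.65
tool_pos: [0.5562, 0.4136, 0.0474]
orientation: [-1.357, 0.951, -0.943]
force: [-1.3, 0.5, -0.4]
opening: 0.0136
```

```bash
python3 -m inch '[[1,0,0,-0.001,0],[1,0,0,-0.002,0],[1,0,0,-0.003,0],[1,0,0,-0.004,0],[1,0,0,-0.005,0],[1,0,0,-0.006,0],[1,0,0,-0.006,0],[1,0,0,-0.006,0]]'
```

```text
t: 9.65
tool_pos: [0.5563, 0.4136, 0.0414]
orientation: [-1.357, 0.951, -0.943]
force: [-0.2, 0.2, -0.2]
opening: 0.0132
```

```bash
python3 -m inch '[[1,0,0,-0.0005,0],[1,0,0,-0.001,0],[1,0,0,-0.001,0]]'; python3 -m inch '[[0.7,0,0,0,0],[0.6,0,0,0,0],[0.5,0,0,0,0],[0.4,0,0,0,0],[0.3,0,0,0,0],[0.1,0,0,0,0]]'
```

```text
t: 10.02
tool_pos: [0.5564, 0.4138, 0.0409]
orientation: [-1.356, 0.951, -0.943]
force: [-1.4, -0.5, 3.8]
opening: 0.0136
t: 10.78
tool_pos: [0.5564, 0.4138, 0.0409]
orientation: [-1.356, 0.951, -0.943]
force: [-0.2, 0.1, 0.5]
opening: 0.0387
```

```bash
python3 -m inch '[[0,0,0,0.01,0],[0,0,0,0.04,0],[0,0,0,0.075,0],[0,-0.01,-0.02,0.095,0],[0,-0.025,-0.06,0.1,0],[0,-0.045,-0.11,0.095,0],[0,-0.061,-0.145,0.085,0],[0,-0.061,-0.152,0.08,0]]';python3 -m inch '[[0,0,0,0,0],[0,0,0,0,0]]'
```

```text
t: 11.78
tool_pos: [0.4945, 0.2601, 0.1211]
orientation: [-1.356, 0.952, -0.944]
force: [-0.1, 1.0, -0.3]
opening: 0.0467
t: 12.02
tool_pos: [0.4954, 0.261, 0.1219]
orientation: [-1.355, 0.951, -0.944]
force: [-0.1, 0.8, -0.8]
opening: 0.0465
```

```bash
python3 -m inch '[[0,0,0.001,-0.015,0],[0,0,0.001,-0.04,0],[0,0,0.001,-0.06,0],[0,0,0.001,-0.068,0],[0,0,0.001,-0.068,0]]'; python3 -m inch '[[1,0,0,0,0],[1,0,0,0,0],[1,0,0,0,0],[1,0,0,0,0],[1,0,0,0,0],[1,0,0,0,0],[1,0,0,0,0]]' 35
```

```text
t: 12.65
tool_pos: [0.4949, 0.262, 0.0531]
orientation: [-1.356, 0.952, -0.943]
force: [0.6, -0.1, -0.1]
opening: 0.0462
t: 13.52
tool_pos: [0.4951, 0.2622, 0.0535]
orientation: [-1.356, 0.952, -0.943]
force: [-0.5, 1.0, 3.9]
opening: 0.013
```

```bash
python3 -m inch '[[1,0,0,0.005,0],[1,0,0,0.02,0],[1,0,0,0.05,0],[1,0,0,0.09,0],[1,0,0,0.13,0],[1,0,-0.01,0.15,0],[1,0.002,-0.035,0.155,0],[1,0.004,-0.08,0.155,0]]'; python3 -m inch '[[1,0.002,-0.05,0,0],[1,0.005,-0.1,0,0],[1,0.008,-0.15,0,0],[1,0.01,-0.2,0,0],[1,0.012,-0.25,0,0],[1,0.014,-0.3,0,0],[1,0.018,-0.35,0,0],[1,0.02,-0.39,0,0]]';python3 -m inch '[[1,0.002,-0.03,0,0],[1,0.003,-0.05,0,0],[1,0.003,-0.05,0,0],[1,0.003,-0.05,0,0]]'
```

```text
t: 14.52
tool_pos: [0.499, 0.1816, 0.2088]
orientation: [-1.356, 0.95, -0.942]
force: [1.2, -0.4, -2.8]
opening: 0.0131
t: 15.52
tool_pos: [0.5179, -0.2107, 0.2081]
orientation: [-1.356, 0.952, -0.942]
force: [0.1, 0.4, -2.5]
opening: 0.013
t: 16.02
tool_pos: [0.5207, -0.2598, 0.2079]
orientation: [-1.356, 0.952, -0.941]
force: [0.4, 0.0, -2.0]
opening: 0.0132
```

```bash
python3 -m inch '[[1,0.002,-0.003,-0.02,0],[1,0.002,-0.0035,-0.06,0],[1,0.002,-0.0035,-0.1,0],[1,0.002,-0.0035,-0.125,0],[1,0.002,-0.0035,-0.14,0],[1,0.002,-0.0035,-0.148,0],[1,0.002,-0.0035,-0.149,0],[1,0.002,-0.0035,-0.149,0]]';python3 -m inch '[[1,0,0,-0.001,0],[1,0,0,-0.002,0],[1,0,0,-0.003,0],[1,0,0,-0.004,0],[1,0,0,-0.0045,0],[1,0,0,-0.0045,0]]'
```

```text
t: 17.02
tool_pos: [0.5235, -0.2638, 0.06]
orientation: [-1.356, 0.951, -0.943]
force: [0.8, 0.5, -2.6]
opening: 0.0132
t: 17.77
tool_pos: [0.5234, -0.2637, 0.0554]
orientation: [-1.356, 0.951, -0.942]
force: [0.5, 0.5, -2.7]
opening: 0.0128
```

```bash
python3 -m inch '[[1,0,0,-0.0005,0],[1,0,0,-0.001,0],[1,0,0,-0.0015,0],[1,0,0,-0.002,0],[1,0,0,-0.002,0]]'
```

```text
t: 18.4
tool_pos: [0.5235, -0.2636, 0.0536]
orientation: [-1.356, 0.951, -0.942]
force: [-1.2, 0.7, -0.5]
opening: 0.0129
```

Weight is off the wrist. Releasing, then going to the pad for bell_52 at (556,414).

```bash
python3 -m inch '[[1,0,0,-0.0005,0],[0.8,0,0,-0.0005,0],[0.7,0,0,-0.0005,0],[0.5,0,0,-0.0005,0],[0.3,0,0,-0.0005,0],[0.1,0,0,-0.0005,0],[0,0,0,-0.0005,0]]'; python3 -m inch '[[0,0,0,0.01,0],[0,0,0,0.04,0],[0,0,0,0.08,0],[0,0,0.015,0.1,0],[0,0.002,0.05,0.1,0],[0,0.004,0.1,0.1,0],[0,0.006,0.15,0.1,0],[0,0.01,0.2,0.1,0]]';  python3 -m inch '[[0,0.002,0.05,0,0],[0,0.004,0.1,0,0],[0,0.006,0.15,0,0],[0,0.01,0.2,0,0],[0,0.014,0.25,0,0],[0,0.016,0.3,0,0],[0,0.018,0.35,0,0],[0,0.02,0.4,0,0]]'; python3 -m inch '[[0,0.001,0.04,-0.02,0],[0,0.002,0.065,-0.04,0],[0,0.002,0.075,-0.05,0],[0,0.002,0.075,-0.05,0],[0,0.002,0.075,-0.05,0]]'
```

```text
t: 19.27
tool_pos: [0.5235, -0.2637, 0.053]
orientation: [-1.356, 0.951, -0.942]
force: [0.7, -0.2, -0.3]
opening: 0.0451
t: 20.27
tool_pos: [0.5329, -0.0613, 0.1528]
orientation: [-1.356, 0.951, -0.942]
force: [-0.5, 0.1, 0.3]
opening: 0.0465
t: 21.28
tool_pos: [0.5517, 0.341, 0.1526]
orientation: [-1.356, 0.951, -0.941]
force: [-0.3, -0.1, 1.1]
opening: 0.0463
t: 21.9
tool_pos: [0.5543, 0.4153, 0.1037]
orientation: [-1.355, 0.951, -0.943]
force: [0.1, -0.1, 0.5]
opening: 0.0463
```

```bash
python3 -m inch '[[0,0.002,-0.001,-0.01,0],[0,0.002,-0.001,-0.035,0],[0,0.002,-0.001,-0.055,0],[0,0.002,-0.001,-0.063,0],[0,0.002,-0.001,-0.063,0]]'; python3 -m inch '[[1,0,0,0,0],[1,0,0,0,0],[1,0,0,0,0],[1,0,0,0,0],[1,0,0,0,0],[1,0,0,0,0],[1,0,0,0,0]]' 25; python3 -m inch '[[1,0,0,0.005,0],[1,0,0,0.02,0],[1,0,0,0.05,0],[1,0,0,0.09,0],[1,0,-0.01,0.105,0],[1,-0.02,-0.05,0.11,0],[1,-0.04,-0.1,0.11,0],[1,-0.056,-0.145,0.11,0]]'; python3 -m inch '[[1,-0.004,-0.007,-0.01,0],[1,-0.004,-0.007,-0.02,0],[1,-0.004,-0.007,-0.02,0],[1,-0.004,-0.007,-0.02,0]]'
```

```text
t: 22.52
tool_pos: [0.5558, 0.4138, 0.0398]
orientation: [-1.357, 0.952, -0.942]
force: [0.5, 0.2, -0.1]
opening: 0.0466
t: 23.4
tool_pos: [0.5561, 0.4139, 0.0402]
orientation: [-1.356, 0.952, -0.942]
force: [-0.6, -0.1, 3.3]
opening: 0.0135
t: 24.4
tool_pos: [0.4988, 0.2668, 0.1495]
orientation: [-1.357, 0.952, -0.942]
force: [0.3, 0.4, -0.4]
opening: 0.0135
t: 24.9
tool_pos: [0.495, 0.2607, 0.1293]
orientation: [-1.358, 0.951, -0.941]
force: [-0.0, 0.4, -1.0]
opening: 0.0133
```

```bash
python3 -m inch '[[1,0.001,0.001,-0.02,0],[1,0.001,0.001,-0.045,0],[1,0.001,0.001,-0.068,0],[1,0.001,0.001,-0.08,0],[1,0.001,0.001,-0.084,0],[1,0.001,0.001,-0.085,0],[1,0.001,0.001,-0.086,0],[1,0.001,0.001,-0.086,0]]';python3 -m inch '[[1,0,0,-0.0005,0],[1,0,0,-0.001,0],[1,0,0,-0.0015,0],[1,0,0,-0.002,0],[1,0,0,-0.0025,0],[1,0,0,-0.003,0],[1,0,0,-0.003,0]]'
```

```text
t: 25.9
tool_pos: [0.4964, 0.2619, 0.044]
orientation: [-1.357, 0.951, -0.942]
force: [-0.1, -0.8, -0.7]
opening: 0.0131
t: 26.78
tool_pos: [0.4964, 0.2618, 0.0409]
orientation: [-1.357, 0.951, -0.942]
force: [0.4, -0.0, -1.3]
opening: 0.013
```

Lower another 1 mm, release, then move to bell_40 at (505,111.5).

```bash
python3 -m inch '[[1,0,0,-0.0005,0],[1,0,0,-0.001,0],[1,0,0,-0.001,0]]'; python3 -m inch '[[0.8,0,0,0,0],[0.7,0,0,0,0],[0.5,0,0,0,0],[0.3,0,0,0,0],[0.1,0,0,0,0],[0,0,0,0,0]]'; python3 -m inch '[[0,0,0,0.01,0],[0,0,0,0.04,0],[0,0,0,0.065,0],[0,0.002,-0.015,0.07,0],[0,0.004,-0.06,0.07,0],[0,0.006,-0.11,0.06,0],[0,0.008,-0.145,0.055,0],[0,0.009,-0.15,0.05,0]]'; python3 -m inch '[[0,0,0,0,0],[0,0,0,0,0]]'
```

```text
t: 27.15
tool_pos: [0.4965, 0.2619, 0.0402]
orientation: [-1.356, 0.951, -0.942]
force: [-1.7, -0.8, 2.6]
opening: 0.0128
t: 27.9
tool_pos: [0.4965, 0.2619, 0.0402]
orientation: [-1.356, 0.951, -0.942]
force: [0.3, -0.3, 0.2]
opening: 0.0445
t: 28.9
tool_pos: [0.505, 0.1092, 0.0892]
orientation: [-1.356, 0.954, -0.944]
force: [-0.2, 0.2, -0.2]
opening: 0.0465
t: 29.15
tool_pos: [0.5048, 0.1098, 0.0891]
orientation: [-1.357, 0.954, -0.943]
force: [-0.1, 0.1, 0.7]
opening: 0.0465
```

```bash
python3 -m inch '[[0,0,0.0015,-0.01,0],[0,0,0.0015,-0.03,0],[0,0,0.0015,-0.047,0],[0,0,0.0015,-0.053,0],[0,0,0.0015,-0.053,0]]'; python3 -m inch '[[1,0,0,0,0],[1,0,0,0,0],[1,0,0,0,0],[1,0,0,0,0],[1,0,0,0,0],[1,0,0,0,0],[1,0,0,0,0]]' 25; python3 -m inch '[[1,0,0,0.005,0],[1,0,0,0.02,0],[1,0,0,0.05,0],[1,0,0,0.09,0],[1,0,0,0.13,0],[1,0,0.02,0.15,0],[1,0.01,0.06,0.155,0],[1,0.02,0.11,0.155,0]]'; python3 -m inch '[[1,0.008,0.05,0,0],[1,0.016,0.1,0,0],[1,0.024,0.145,0,0],[1,0.03,0.18,-0.02,0],[1,0.032,0.192,-0.05,0],[1,0.032,0.192,-0.07,0],[1,0.032,0.192,-0.08,0],[1,0.032,0.192,-0.08,0]]'
```

```text
t: 29.78
tool_pos: [0.5043, 0.1114, 0.0355]
orientation: [-1.358, 0.954, -0.942]
force: [-0.1, 0.1, 0.2]
opening: 0.0464
t: 30.65
tool_pos: [0.5045, 0.1114, 0.0357]
orientation: [-1.357, 0.954, -0.943]
force: [-0.4, 0.1, 3.0]
opening: 0.0134
t: 31.65
tool_pos: [0.5257, 0.2221, 0.1932]
orientation: [-1.354, 0.953, -0.945]
force: [0.8, 0.2, -1.0]
opening: 0.0132
t: 32.65
tool_pos: [0.5575, 0.4131, 0.113]
orientation: [-1.355, 0.954, -0.946]
force: [-0.7, -0.6, 1.0]
opening: 0.0135
```

Lower to z 0.036 on the pad.

```bash
python3 -m inch '[[1,-0.001,0,-0.02,0],[1,-0.001,0,-0.045,0],[1,-0.001,0,-0.06,0],[1,-0.001,0,-0.068,0],[1,-0.001,0,-0.071,0],[1,-0.001,0,-0.072,0],[1,-0.001,0,-0.073,0],[1,-0.001,0,-0.073,0]]';python3 -m inch '[[1,0,0,-0.0005,0],[1,0,0,-0.001,0],[1,0,0,-0.0015,0],[1,0,0,-0.002,0],[1,0,0,-0.0025,0],[1,0,0,-0.003,0],[1,0,0,-0.0035,0],[1,0,0,-0.0035,0]]'
```

```text
t: 33.65
tool_pos: [0.5568, 0.4133, 0.0405]
orientation: [-1.354, 0.954, -0.946]
force: [0.1, -0.1, -1.6]
opening: 0.013
t: 34.65
tool_pos: [0.5568, 0.4133, 0.037]
orientation: [-1.354, 0.954, -0.946]
force: [-0.2, 0.7, 0.1]
opening: 0.0133
```

```bash
python3 -m inch '[[1,0,0,-0.0005,0],[1,0,0,-0.001,0],[1,0,0,-0.0015,0],[1,0,0,-0.0015,0]]'; python3 -m inch '[[0.8,0,0,0,0],[0.7,0,0,0,0],[0.5,0,0,0,0],[0.3,0,0,0,0],[0.1,0,0,0,0],[0,0,0,0,0]]'; python3 -m inch '[[0,0,0,0.01,0],[0,0,0,0.04,0],[0,0,0,0.08,0],[0,0,-0.02,0.11,0],[0,0,-0.06,0.12,0],[0,0,-0.11,0.12,0],[0,0,-0.16,0.12,0],[0,0,-0.21,0.12,0]]'; python3 -m inch '[[0,0,-0.05,0,0],[0,-0.002,-0.1,0,0],[0,-0.005,-0.15,0,0],[0,-0.007,-0.2,0,0],[0,-0.009,-0.25,-0.01,0],[0,-0.011,-0.285,-0.03,0],[0,-0.011,-0.294,-0.05,0],[0,-0.011,-0.294,-0.05,0]]'
```

```text
t: 35.15
tool_pos: [0.5569, 0.4134, 0.0358]
orientation: [-1.354, 0.954, -0.946]
force: [-1.0, -1.0, 1.8]
opening: 0.013
t: 35.9
tool_pos: [0.5569, 0.4134, 0.0358]
orientation: [-1.354, 0.954, -0.946]
force: [0.6, -0.1, 0.2]
opening: 0.0452
t: 36.9
tool_pos: [0.557, 0.202, 0.1569]
orientation: [-1.353, 0.953, -0.946]
force: [0.8, -0.9, -0.1]
opening: 0.0468
t: 37.9
tool_pos: [0.5446, -0.0916, 0.1052]
orientation: [-1.354, 0.956, -0.945]
force: [0.1, 0.8, 0.6]
opening: 0.0459
```

```bash
python3 -m inch '[[0,0,0.001,-0.01,0],[0,0,0.001,-0.03,0],[0,0,0.001,-0.05,0],[0,0,0.001,-0.058,0],[0,0,0.001,-0.058,0]]'; python3 -m inch '[[1,0,0,0,0],[1,0,0,0,0],[1,0,0,0,0],[1,0,0,0,0],[1,0,0,0,0],[1,0,0,0,0],[1,0,0,0,0]]' 30; python3 -m inch '[[1,0,0,0.005,0],[1,0,0,0.02,0],[1,0,0,0.05,0],[1,0,0,0.08,0],[1,0,0.01,0.095,0],[1,-0.005,0.04,0.1,0],[1,-0.015,0.09,0.1,0],[1,-0.025,0.14,0.1,0]]'; python3 -m inch '[[1,-0.008,0.04,0,0],[1,-0.013,0.06,-0.01,0],[1,-0.014,0.063,-0.03,0],[1,-0.014,0.063,-0.05,0],[1,-0.014,0.063,-0.05,0],[1,-0.014,0.063,-0.05,0]]'
```

```text
t: 38.52
tool_pos: [0.5438, -0.0903, 0.046]
orientation: [-1.354, 0.958, -0.943]
force: [0.1, -1.7, 0.4]
opening: 0.0465
t: 39.4
tool_pos: [0.5441, -0.0904, 0.0463]
orientation: [-1.354, 0.957, -0.943]
force: [-0.2, 0.7, 3.5]
opening: 0.0132
t: 40.4
tool_pos: [0.5184, 0.0513, 0.1463]
orientation: [-1.354, 0.958, -0.944]
force: [0.4, -0.2, -0.5]
opening: 0.0133
t: 41.15
tool_pos: [0.5045, 0.1145, 0.097]
orientation: [-1.354, 0.958, -0.944]
force: [0.7, -0.4, -1.2]
opening: 0.0132
```

```bash
python3 -m inch '[[1,0.0015,-0.002,-0.015,0],[1,0.0015,-0.002,-0.03,0],[1,0.0015,-0.002,-0.04,0],[1,0.0015,-0.002,-0.045,0],[1,0.0015,-0.002,-0.046,0],[1,0.0015,-0.002,-0.047,0],[1,0.0015,-0.002,-0.047,0]]';python3 -m inch '[[1,0,0,-0.0005,0],[1,0,0,-0.001,0],[1,0,0,-0.0015,0],[1,0,0,-0.002,0],[1,0,0,-0.0025,0],[1,0,0,-0.003,0],[1,0,0,-0.003,0]]'
```

```text
t: 42.02
tool_pos: [0.5063, 0.1126, 0.0503]
orientation: [-1.353, 0.958, -0.944]
force: [0.2, -0.3, -1.6]
opening: 0.013
t: 42.9
tool_pos: [0.5063, 0.1126, 0.0473]
orientation: [-1.353, 0.958, -0.944]
force: [0.2, -0.4, -1.1]
opening: 0.0132
```

Finish the last 1 mm, release, then go back to the pad (557,413).

```bash
python3 -m inch '[[1,0,0,-0.0005,0],[1,0,0,-0.001,0],[1,0,0,-0.0012,0],[1,0,0,-0.0012,0]]'; python3 -m inch '[[0.8,0,0,0,0],[0.7,0,0,0,0],[0.5,0,0,0,0],[0.3,0,0,0,0],[0.1,0,0,0,0],[0,0,0,0,0]]'; python3 -m inch '[[0,0,0,0.01,0],[0,0,0,0.04,0],[0,0,0,0.08,0],[0,0,0.02,0.1,0],[0,0.01,0.06,0.105,0],[0,0.02,0.11,0.105,0],[0,0.03,0.16,0.105,0],[0,0.04,0.21,0.105,0]]'; python3 -m inch '[[0,0.008,0.05,0,0],[0,0.01,0.08,-0.01,0],[0,0.011,0.09,-0.04,0],[0,0.011,0.091,-0.06,0],[0,0.011,0.091,-0.06,0],[0,0.011,0.091,-0.06,0]]'
```

```text
t: 43.4
tool_pos: [0.5064, 0.1127, 0.0464]
orientation: [-1.353, 0.958, -0.944]
force: [-1.9, -0.5, 3.6]
opening: 0.0132
t: 44.15
tool_pos: [0.5064, 0.1127, 0.0463]
orientation: [-1.353, 0.958, -0.944]
force: [-0.4, 0.1, -0.1]
opening: 0.0453
t: 45.15
tool_pos: [0.5468, 0.3244, 0.1524]
orientation: [-1.352, 0.957, -0.945]
force: [-0.4, -0.0, 0.3]
opening: 0.0461
t: 45.9
tool_pos: [0.5584, 0.4149, 0.0936]
orientation: [-1.351, 0.957, -0.945]
force: [0.4, -1.2, 0.9]
opening: 0.0468
```

```bash
python3 -m inch '[[0,-0.0015,-0.0015,-0.01,0],[0,-0.0015,-0.0015,-0.03,0],[0,-0.0015,-0.0015,-0.05,0],[0,-0.0015,-0.0015,-0.057,0],[0,-0.0015,-0.0015,-0.0575,0],[0,-0.0015,-0.0015,-0.0575,0]]'; python3 -m inch '[[1,0,0,0,0],[1,0,0,0,0],[1,0,0,0,0],[1,0,0,0,0],[1,0,0,0,0],[1,0,0,0,0],[1,0,0,0,0]]' 25; python3 -m inch '[[1,0,0,0.005,0],[1,0,0,0.02,0],[1,0,0,0.05,0],[1,0,0,0.09,0],[1,0,-0.01,0.13,0],[1,0,-0.04,0.15,0],[1,0,-0.09,0.155,0],[1,-0.001,-0.14,0.155,0]]'; python3 -m inch '[[1,0,-0.05,0,0],[1,-0.002,-0.1,0,0],[1,-0.004,-0.15,0,0],[1,-0.006,-0.2,0,0],[1,-0.008,-0.25,0,0],[1,-0.009,-0.3,0,0],[1,-0.01,-0.345,0,0],[1,-0.01,-0.365,-0.01,0]]'; python3 -m inch '[[1,0,0,-0.02,0],[1,0,0,-0.05,0],[1,0,0,-0.075,0],[1,0,0,-0.085,0],[1,0,0,-0.085,0]]'
```

```text
t: 46.65
tool_pos: [0.5573, 0.4137, 0.0366]
orientation: [-1.35, 0.957, -0.946]
force: [0.8, 0.5, 0.8]
opening: 0.0467
t: 47.52
tool_pos: [0.5574, 0.4138, 0.0368]
orientation: [-1.35, 0.957, -0.946]
force: [-0.6, 0.3, 2.4]
opening: 0.0131
t: 48.52
tool_pos: [0.557, 0.2729, 0.1942]
orientation: [-1.347, 0.954, -0.946]
force: [0.7, -0.7, -0.8]
opening: 0.0134
t: 49.52
tool_pos: [0.5477, -0.0945, 0.1861]
orientation: [-1.346, 0.953, -0.951]
force: [-0.5, 0.4, -0.4]
opening: 0.0133
t: 50.15
tool_pos: [0.547, -0.0933, 0.1001]
orientation: [-1.347, 0.954, -0.948]
force: [-0.5, 0.3, -0.5]
opening: 0.0131
```

```bash
python3 -m inch '[[1,-0.001,0,-0.015,0],[1,-0.001,0,-0.035,0],[1,-0.001,0,-0.05,0],[1,-0.001,0,-0.056,0],[1,-0.001,0,-0.059,0],[1,-0.001,0,-0.06,0],[1,-0.001,0,-0.06,0]]';python3 -m inch '[[1,0,0,-0.0005,0],[1,0,0,-0.001,0],[1,0,0,-0.0015,0],[1,0,0,-0.002,0],[1,0,0,-0.0025,0],[1,0,0,-0.003,0],[1,0,0,-0.003,0]]'
```

```text
t: 51.02
tool_pos: [0.5465, -0.0935, 0.0406]
orientation: [-1.346, 0.953, -0.949]
force: [-0.7, -1.2, 0.5]
opening: 0.0132
t: 51.9
tool_pos: [0.5464, -0.0935, 0.0375]
orientation: [-1.346, 0.953, -0.949]
force: [-0.2, 0.4, -0.8]
opening: 0.0129
```

Lower the last 1 mm and release. Then rise and withdraw toward the robot's right for a clear view.

```bash
python3 -m inch '[[1,0,0,-0.0005,0],[1,0,0,-0.001,0],[1,0,0,-0.001,0]]'; python3 -m inch '[[0.8,0,0,0,0],[0.7,0,0,0,0],[0.5,0,0,0,0],[0.3,0,0,0,0],[0.1,0,0,0,0],[0,0,0,0,0]]'; python3 -m inch '[[0,0,0,0.01,0],[0,0,0,0.04,0],[0,0,0,0.08,0],[0,0,0,0.13,0],[0,-0.02,-0.02,0.17,0],[0,-0.05,-0.05,0.18,0],[0,-0.09,-0.09,0.18,0],[0,-0.13,-0.13,0.18,0]]'; python3 -m inch '[[0,-0.03,-0.04,0,0],[0,-0.06,-0.08,0,0],[0,-0.09,-0.12,0,0],[0,-0.12,-0.16,0,0],[0,-0.15,-0.2,0,0],[0,-0.18,-0.25,0,0],[0,-0.2,-0.3,0,0],[0,-0.21,-0.33,0,0]]'
python3 - <<'E'
from h import *
a=shot('top')['color'][115:275,110:470,::-1]; b=shot('scene')['color'][150:320,80:500,::-1]
cv2.imwrite('pics/end.png',np.vstack([cv2.resize(a,(640,284),interpolation=2),cv2.resize(b,(640,259),interpolation=2)]))
E
sed -i '/^for nm,p,h/,$d' m.py
cat >> m.py <<'E'
T={'52':(.4964,.2619,.052),'64':(.506,.1125,.058),'40':(.5461,-.0936,.047),'76':(.5232,-.2634,.064)}
for cam in('top','scene'):
    c=shot(cam);hsv=cv2.cvtColor(c['color'],cv2.COLOR_RGB2HSV).astype(int);S,V=hsv[...,1],hsv[...,2];yy,xx=np.mgrid[:420,:560]
    for k,(x,y,h) in T.items():
        z=.008+h-(.005 if cam=='top' else .008);p=proj(c,[[x,y,z]])[0]
        mm=(abs(xx-p[0])<6)&(abs(yy-p[1])<7)&(S<75)&(V>(140 if cam=='top' else 90))
        w=ray(c,[[xx[mm].mean(),yy[mm].mean()]],z)[0];print(cam,k,mm.sum(),'err mm',((w[:2]-[x,y])*1000).round(1))
E
python3 m.py
```

```text
t: 52.28
tool_pos: [0.5466, -0.0934, 0.0368]
orientation: [-1.346, 0.953, -0.949]
force: [-0.4, 1.4, 1.5]
opening: 0.0134
t: 53.02
tool_pos: [0.5466, -0.0934, 0.0368]
orientation: [-1.346, 0.953, -0.949]
force: [-0.6, -0.0, 0.7]
opening: 0.0448
t: 54.02
tool_pos: [0.4157, -0.2244, 0.218]
orientation: [-1.347, 0.951, -0.95]
force: [0.1, -1.4, 1.1]
opening: 0.0463
t: 55.02
tool_pos: [0.204, -0.5565, 0.2187]
orientation: [-1.347, 0.952, -0.952]
force: [0.3, -0.1, 0.3]
opening: 0.0464
tray [558.8 259.4] [117.5 244. ] 87.4 dial [604.2 255.9] [608.  252.9] [ 99.8 108.8] 87.5
tray [567.5 108.8] [117.4 243.9] 86.4 dial [614.6 100.7] [615.7 102.8] [ 97.6 108.8] 86.8
tray [609.  -78.4] [152.3 244.2] 88.2 dial [655.9 -97.6] [658.2 -98.1] [100.5 103.5] 69.5
tray [ 585.5 -263.4] [244.6 118.7] 0.0 dial [ 627.6 -263.1] [ 634.8 -263.2] [115.2  91.2] 0.2
pad ((556.2034301757812, 413.50726318359375), (125.28324127197266, 124.31678771972656), 2.649568557739258)
top 52 83 err mm [8.1 3.1]
top 64 41 err mm [8.6 3. ]
top 40 102 err mm [ 6.6 -0.9]
top 76 34 err mm [ 4.6 -2.6]
scene 52 85 err mm [0.6 0.5]
scene 64 64 err mm [0.7 0.6]
scene 40 74 err mm [1.4 1.7]
scene 76 54 err mm [1.1 0.8]
```

View pics/end.png

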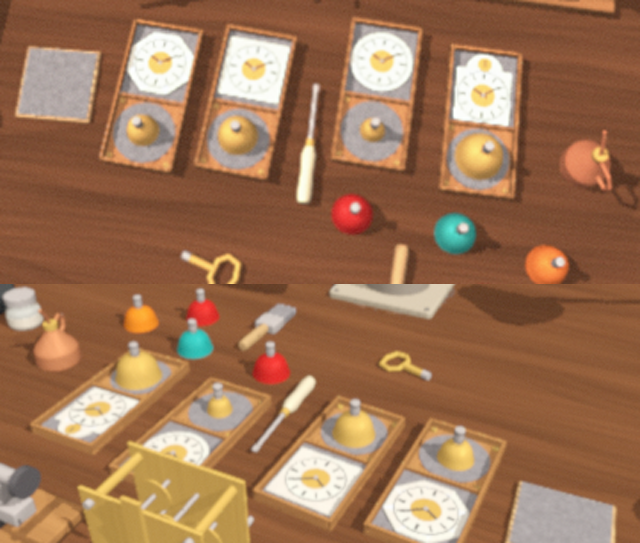

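The picture shows all four bells upright on their discs: 52 with the octagon (143,128), 64 with the square (237,133), 40 with the round (373,128) and 76 with the arched dial (480,155). The pad is empty and the oil can is still standing. The scene view puts every bell within about 2 mm of its tray centre. The top-view mask took in felt pixels (counts 83 and 102), so I'll repeat that check with the tighter window and then hand in.

```bash
sed -i 's/mm=(abs(xx-p\[0\])<6)&(abs(yy-p\[1\])<7)&(S<75)/mm=(np.hypot(xx-p[0],yy-p[1])<(5 if cam=="top" else 8))\&(S<70)/' m.py; python3 m.py | grep top; python3 -c "
from plant import robot
print(robot.close_job())"
```

```text
top 52 37 err mm [3.4 3. ]
top 64 19 err mm [1.  0.1]
top 40 55 err mm [ 2.5 -1.3]
top 76 23 err mm [-0.3 -0.8]
the job is handed in; nothing more can be done
None
```

All four bells are in their own trays, and the job was handed in at about 55 s on the robot's clock. I swapped the 76 and 52 bells, then the 64 and 40 bells. Each swap used the pad for parking and lifted the bells by the nut. Every bell was lowered slowly until it touched the felt before I released it.

- **Bell positions:** the last pictures show the 76 bell with the arched dial, the 64 with the square, the 52 with the eight-sided and the 40 with the round. All are upright. The scene camera puts each within about 2 mm of its tray centre.
- **Disagreement:** my first top-camera check read up to 9 mm off, because its mask took in grey felt. With a tighter mask it gave 1–5 mm. The worst was the 52 bell at about 4.5 mm, again probably from felt pixels.
- **Everything else:** the pad is empty and the arm is clear. The oil can and the look-alikes appear undisturbed, though I checked those by eye only.

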